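Click two wash tablets out of the carousel dispenser

ROBOT

A 6-joint arm with a two-finger parallel gripper is mounted at the origin on a cart in front of the work surface, level with it; the furniture and walls round the work are solid. World frame = base frame: x ahead of the robot, y to its left, z up, the work surface at z = 0. Lengths are in m, angles in rad, forces in N, time in s.
With the tool pointing down it reaches from about 0.35 to 0.775 m from the base axis. Payload 5.5 kg.
Tool frame: the origin (TCP) lies at the very end of the fingers, on their centre line; the grasp point (between the pads) lies env.pinch_z behind it (env.pinch_z is the distance from the TCP to the grasp point, in m); z points along the fingers, y is the line along which they close (so a half turn about z gives the same grasp; the last joint's range is limited). The gripper opens to 85 mm and grips with 20 to 120 N. Pads are 22 mm wide; open, the fingers measure 114 mm over their backs; the gripper's body (76 mm by 85 mm) begins 54 mm behind the grasp point. The pads swing forward as they close: fully open they stand 13 mm farther back than shut.
Start: joints at [1.067, 0.313, 0.046, 1.304, 0, 1.431], TCP at [0.205, 0.537, 0.231] pointing down, gripper open.
Joint ranges: [-2.76, 2.76], [-0.86, 1.69], [-1.03, 1.26], [-2.2, 2.34], [-1.47, 1.5], [-3.14, 3.14]. Speed limits (rad/s): [2.57, 2.57, 3.14, 3.14, 3.14, 3.14].

INTERFACE

Orientations are given as a unit quaternion [w, x, y, z].
In Python, from workcell import env, eyes gives the robot as it stands.
- The arm moves only by the shell command python3 -m jog 'ROWS' [FORCE]. ROWS is JSON, one flat list of numbers, 7 for each row, row after row: the shift along the world's x, y, z as a fraction of full scale, then the turn, a rotation vector about the world's x, y, z as a fraction of full scale, then the opening, from -1 (shut) to 1 (fully open), so that 0 is half open. A call has 1 to 12 rows; each row is the pose to reach, as a shift and turn from the pose commanded when the call began, turning the shorter way round; what a row does not reach only later rows make up. Full scale, the value 1, is 20 cm for a shift and pi rad for a turn. A row lasts 1/12 s, in which the tool goes at most 41.7 mm and 7.16 degrees, less where a joint would pass 70% of its speed; a pose out of reach is approached as far as the arm can. A call with a number of a shift or a turn outside -1 to 1 is refused whole. A call with a gripper value outside its range is refused whole. The fingers move at their own pace and stop on an object; FORCE is the grip in N (left out, the last holds). Time passes only in rows, so rows that repeat a pose let the fingers close. It gives the time, the measured TCP pose, the force, the opening and the grip force at its end, in the units of the state.
- env.get_state(): the state, without advancing time (a new reading comes with each control period).
- eyes.read_camera(name): name is "scene" or "top"; returns (picture, depth): 420x560x3 uint8, red, green, blue; 420x560 float32, m along the optical axis (not along the pixel's ray), 0 where there is no reading.
- eyes.calibration(name): a dict with "fx", "fy", "cx", "cy" (pixels), "k1" (the pictures are not rectified: a ray, as slopes to the right and down, at radius r is drawn at 1 + k1 r^2 times it, then the intrinsics apply), "R" (3x3) and "t" (3): a world point X has camera coordinates R X + t. Camera axes: x right, y down, z forward; pixel columns grow to the right and rows downward; lengths in m; the calibration is good to about 2 mm. A picture is of the moment at which its call begins. calibration takes no time and is no camera call.
- env.hand_in(): hands the job in; it is judged then, once.
The state is a dict: "clock": time; "joint_pos": joint angles; "qvel": joint speeds; "tau": joint torques, N m; "tcp_pos": TCP position; "orientation": TCP orientation; "wrist_force": force on the tool from outside, world axes, zero at the start; "ft_torque": the same for the moment, N m; "finger_gap": finger opening in m; "grip_force": force on a finger pad.
Only numpy, scipy, OpenCV 4.12 (cv2) and the standard library are available. Lean on these libraries where they do the work, as an engineer would, in place of code of your own. Each camera call takes 0.05 s, during which the arm holds its last target. There are 200 camera calls.

TASK

Two cleaning tablets are wanted for the next wash. With a fingertip, flick the lobed edge of the tablet dispenser's wheel clockwise, as its arrow shows, click by click (the first pockets may be empty) until exactly two tablets have dropped down the chute into the tray, and leave the wheel resting in its click. Do not touch or lift the tablets, and leave the things around as they stand.

Things in the scene. Friction and masses are not known exactly. Their poses are not given: they have to be found in the camera images.
- dispenser: plastic tablet dispenser, white body with dark deck, chute and tray, fixed to the worktop; origin on the worktop under the wheel's axis, x axis pointing from the tray to the back. Its deck, 158 x 156 mm with its top 65 mm up, lies under the wheel; the lobes of the wheel reach past the deck's sides. Overhead, a rail under the wall cabinets at x = 0.62 m hangs 0.56 m above the worktop.
- outlet (a point): centre of the outlet, an opening in the deck 52.5 mm in front of the wheel's axis: 42 mm wide (y), 45 mm long (x), level with the deck's top, 65 mm up. A tablet that the wheel drags over it falls through onto the chute.
- tray (a point): centre of the floor of the open tray at the foot of the chute, 104 mm in front of the wheel's axis, 10 mm up; tray 82 x 38 mm inside, its rim 32 mm above the worktop, its front lip 127 mm from the axis
- wheel_hub (a point): point on the vertical axis of the black wheel, 66.5 mm up; its axes turn with the wheel. Wheel 154 mm across without its lobes; clear cover 91 mm up, knob 105 mm. Eight pockets 45 degrees apart: pocket k lies at 180 + 45 k degrees, counter-clockwise from the point's x axis seen from above. At rest a pocket stands straight over the outlet.
- lobe (a point): outer end of one of eight equal lobes for the fingertip, at mid height (78 mm up). Lobes stand out from the wheel's edge, from 77 to 97 mm from the axis, 12 mm thick, 68 to 88 mm up, 45 degrees apart, half-way between the pockets (this one 22.5 degrees counter-clockwise from wheel_hub's x axis). At rest two lobes stand 22.5 degrees either side of the front.
- wheel (a joint): turn of the wheel (rad), within half a click of 0 at the start, growing clockwise seen from above; one click is 0.785 rad; no stops. A sprung detent holds each click: turning takes 2 to 3 N on a lobe, and past the half-way point the detent pulls the wheel on into the next click by itself.
- tablet_1: round white tablet, 30 mm across, 14 mm thick, 18 g, smooth; origin at the centre of its underside. Lies on the deck in pocket 2 of the wheel; the wheel drags it along. It is the first to come over the outlet when the wheel turns clockwise, after 1 to 3 clicks, and drops through.
- tablet_2: round white tablet, 30 mm across, 14 mm thick, 18 g, smooth; origin at the centre of its underside. In pocket 3, one click behind tablet_1.
- tablet_3: round white tablet, 30 mm across, 14 mm thick, 18 g, smooth; origin at the centre of its underside. In pocket 4, must stay in the wheel.
- tablet_4: round white tablet, 30 mm across, 14 mm thick, 18 g, smooth; origin at the centre of its underside. In pocket 5, must stay in the wheel.
- wax_tin: flat green tin, 70 mm across, 25 mm high, loose, to the left; origin at the centre of its underside; leave alone
- matchbox: matchbox, 36 x 54 x 16 mm, loose, to the right; origin at the centre of its underside; leave alone
- peg_0: clothes peg, 15 x 72 x 12 mm, loose, to the left; origin at the centre of its underside; leave alone
- pill_bottle: small white bottle, 37 mm across, 78 mm high, loose, to the right; origin at the centre of its underside; leave alone

How it is judged:
On the way, in this order (a step that is already met when the one before it is completed fails the run):
1. the first tablet has dropped into the tray, the second not yet (x of tablet_1 in the frame of dispenser between -0.13 and -0.03 m and y of tablet_1 in the frame of dispenser between -0.045 and 0.045 m and height (world z) of tablet_1 below 0.045 m and height (world z) of tablet_2 above 0.055 m), for 0.2 s.
2. the second tablet has dropped into the tray (x of tablet_2 in the frame of dispenser between -0.13 and -0.03 m and y of tablet_2 in the frame of dispenser between -0.045 and 0.045 m and height (world z) of tablet_2 below 0.045 m), for 0.2 s.
At the end, for the whole second after the job is handed in: tablet_1 and tablet_2 lie at rest in the chute or tray, tablet_3 and tablet_4 are still on the deck in the wheel, and the wheel is still and within 0.1 rad of a click (a pocket straight over the outlet) (all of step 2 and x of tablet_1 in the frame of dispenser between -0.13 and -0.03 m and y of tablet_1 in the frame of dispenser between -0.045 and 0.045 m and height (world z) of tablet_1 below 0.045 m and height (world z) of each of tablet_3, tablet_4 above 0.06 m and (angle between the x axis of wheel_hub and the x axis of dispenser, either way round below 0.1 rad or angle between the x axis of wheel_hub and the x axis of dispenser, either way round between 0.685398 and 0.885398 rad or angle between the x axis of wheel_hub and the x axis of dispenser, either way round above 1.4708 rad) and linear speed of each of tablet_1, tablet_2 below 0.02 m/s and velocity of joint wheel between -0.1 and 0.1 rad/s); the robot touches nothing.
It fails at once if a third tablet drops out (height (world z) of any of tablet_3, tablet_4 below 0.052 m).
It fails at once if a tablet is lifted (height (world z) of any of tablet_1, tablet_2, tablet_3, tablet_4 above 0.085 m).
It fails at once if the robot touches a tablet (contact force between any of the arm, the fingers and tablet_1 above 0.3 N or contact force between any of the arm, the fingers and tablet_2 above 0.3 N or contact force between any of the arm, the fingers and tablet_3 above 0.3 N or contact force between any of the arm, the fingers and tablet_4 above 0.3 N).
It fails at once if the wheel is turned back by a click (value of joint wheel below -1 rad).
It fails at once if a bystander is moved by more than 15 mm (distance of any of wax_tin, matchbox, peg_0, pill_bottle from where it was at the start of the episode above 0.015 m).
It also fails if it takes over 59 s, if anything falls off the work surface, if the arm or the gripper's body presses on something with over 40 N, if the wrist force passes 120 N, or if a joint passes its speed limit or range.

## Working session

There is one attempt and no reset: what is moved stays moved. The work goes in short steps, Python scripts to look and compute and a shell command to move; the robot and the scene stay as the last step left them, time stands still between calls to the robot, and variables do not carry over. Pictures are saved under pics/ and viewed, at most 10 in all, crops included, and the job is handed in when it is done.

```bash
mkdir -p pics; cat > h.py <<'E'
import numpy as np,cv2
from workcell import env,eyes
def snap(n,f):
    p,d=eyes.read_camera(n); cv2.imwrite('pics/'+f,p[:,:,::-1]); return p,d
def ray(n,uv,z):
    c=eyes.calibration(n);K=np.array([[c['fx'],0,c['cx']],[0,c['fy'],c['cy']],[0,0,1.]])
    q=cv2.undistortPoints(np.array([[uv]],float),K,np.array([c['k1'],0,0,0.]))[0,0]
    R=np.array(c['R']);t=np.array(c['t']);o=-R.T@t;v=R.T@np.array([q[0],q[1],1]);return o+v*(z-o[2])/v[2]
E
python3 - <<'E'
from h import *
for n in('top','scene'):
    p,d=snap(n,n+'0.png'); c=eyes.calibration(n); print(n,-np.array(c['R']).T@np.array(c['t']),c['k1'])
s=env.get_state();print(s['clock'],s['tcp_pos'],s['orientation'],s['finger_gap'],env.pinch_z)
E
```

```text
top [0.34250077 0.09868189 1.17159765] -0.014064944757814274
scene [-0.06507186  0.85718416  0.57073205] -0.04352152219272599
0.1 [0.20441138 0.53695518 0.23051816] [-2.52893893e-04  1.80917552e-01  9.83497931e-01 -7.72031559e-04] 0.08530794212443363 0.0187
```

View pics/top0.png

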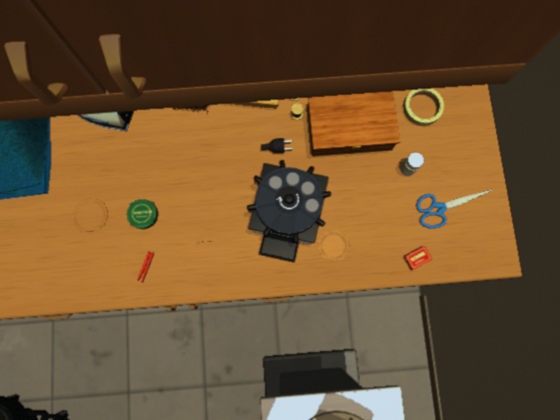

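View pics/scene0.png

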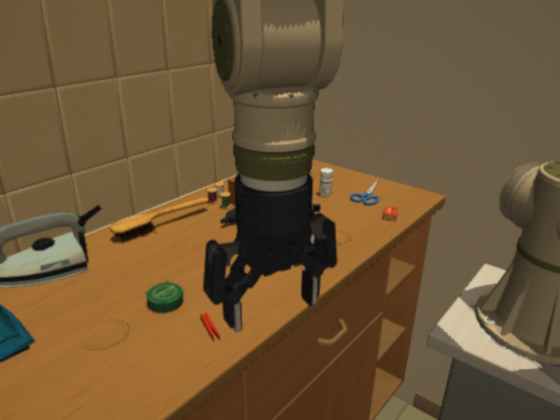

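Top view: wheel hub near (289,200), tray near (280,245), tablets at about (275,183), (292,179), (307,188) and (312,205). The scene view is blocked by the arm.

```bash
python3 - <<'E'
from h import *
p=cv2.imread('pics/top0.png')
c=p[145:275,225:365]; cv2.imwrite('pics/c1.png',cv2.resize(c,None,fx=5,fy=4.6*5/4.6*0.92,interpolation=cv2.INTER_CUBIC)[:600])
cr=cv2.resize(c,(560,520),interpolation=cv2.INTER_CUBIC);cv2.imwrite('pics/c1.png',cr)
for n,uv,z in[('hub',(289,200),.1),('tray',(280,245),.02),('box',(310,150),0.05),('base',(329,400),0)]:print(n,ray('top',uv,z).round(4))
E
```

```text
hub [0.5767 0.0601 0.1   ]
tray [0.4883 0.0873 0.02  ]
box [ 0.705  -0.0017  0.05  ]
base [0.1336 0.0056 0.    ]
```

View pics/c1.png

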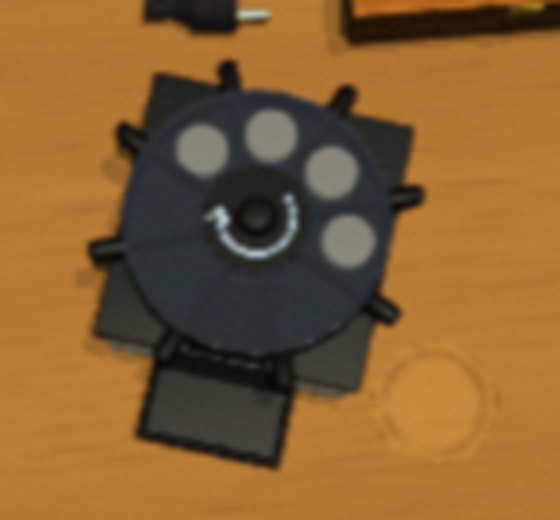

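Crop: knob at (257,215); lobe tips at (163,360), (281,388), (397,318), (422,195), (350,88), (228,62), (118,128), (90,252). Tablet 1, at (348,240), is about two clicks before the outlet.

```bash
python3 - <<'E'
from h import *
P=[(163,360),(281,388),(397,318),(422,195),(350,88),(228,62),(118,128),(90,252)]
W=np.array([ray('top',(u/4+225-.4,v/4+145-.4),.082)[:2] for u,v in P])
c=W.mean(0);d=W-c;print(c,np.hypot(*d.T).round(4),np.degrees(np.arctan2(d[:,1],d[:,0])).round(1)%360)
print(ray('top',(289-.1,198.6),.105))
a=np.degrees(np.arctan2(d[:,1],d[:,0]));m=np.degrees(np.angle(np.exp(8j*np.radians(a)).mean()))/8;print('lobe phase mod45',m%45,'yaw',m%45-22.5)
s=env.get_state();tcp=s['tcp_pos']
for r,t in[(.12,162),(.098,162),(.098,150),(.098,140),(.098,130),(.098,118),(.098,114),(.13,114)]:
    q=c+r*np.array([np.cos(np.radians(t)),np.sin(np.radians(t))]);print(r,t,q.round(4),((q-tcp[:2])/.2).round(3))
E
```

```text
[0.58025607 0.06030237] [0.0942 0.0951 0.0958 0.0954 0.0957 0.0957 0.0961 0.0952] [141.8 183.5 230.5 275.  321.    4.9  50.3  95.7]
[0.57880414 0.06021768 0.105     ]
lobe phase mod45 5.353294196392201 yaw -17.146705803607798
0.12 162 [0.4661 0.0974] [ 1.309 -2.198]
0.098 162 [0.4871 0.0906] [ 1.413 -2.232]
0.098 150 [0.4954 0.1093] [ 1.455 -2.138]
0.098 140 [0.5052 0.1233] [ 1.504 -2.068]
0.098 130 [0.5173 0.1354] [ 1.564 -2.008]
0.098 118 [0.5342 0.1468] [ 1.649 -1.951]
0.098 114 [0.5404 0.1498] [ 1.68  -1.936]
0.13 114 [0.5274 0.1791] [ 1.615 -1.789]
```

```bash
python3 -m jog '[0.44,-0.74,0,0,0,-0.117,-1,0.44,-0.74,0,0,0,-0.117,-1,0.44,-0.74,0,0,0,-0.117,-1,0.44,-0.74,0,0,0,-0.117,-1,0.44,-0.74,0,0,0,-0.117,-1]'
python3 -m jog '[0.44,-0.74,0,0,0,0,-1,0.44,-0.74,0,0,0,0,-1,0.44,-0.74,0,0,0,0,-1,0.44,-0.74,0,0,0,0,-1,0.44,-0.74,0,0,0,0,-1]'
python3 -m jog '[0.38,-0.72,-0.4,0,0,0,-1,0.38,-0.72,-0.4,0,0,0,-1,0.38,-0.72,-0.4,0,0,0,-1,0.38,-0.72,-0.4,0,0,0,-1,0.38,-0.72,-0.4,0,0,0,-1,0.38,-0.72,-0.4,0,0,0,-1]'
```

```text
clock: 0.52
tcp_pos: [0.2945, 0.3847, 0.231]
orientation: [0.001, 0.36, 0.933, -0.001]
wrist_force: [0.0, 0.5, 0.1]
finger_gap: 0.0254
grip_force: 0.0
clock: 0.93
tcp_pos: [0.3832, 0.237, 0.2311]
orientation: [0.001, 0.36, 0.933, -0.001]
wrist_force: [0.2, 0.8, 0.2]
finger_gap: -0.0003
grip_force: 0.0
clock: 1.43
tcp_pos: [0.4567, 0.0949, 0.1491]
orientation: [-0.001, 0.36, 0.933, -0.001]
wrist_force: [0.4, -0.6, -0.3]
finger_gap: -0.0002
grip_force: 0.0
```

```bash
python3 -m jog '[0.02,0,-0.36,0,0,0,-1,0.02,0,-0.36,0,0,0,-1,0.02,0,-0.36,0,0,0,-1,0.02,0,-0.36,0,0,0,-1]'
python3 - <<'E'
from h import *
a,_=snap('top','t1.png');b,_=snap('scene','s1.png')
m=np.hstack([cv2.resize(a[145:275,225:365],(400,371)),cv2.resize(b[150:290,200:340],(400,371))]);cv2.imwrite('pics/m1.png',m[:,:,::-1])
E
```

```text
clock: 1.77
tcp_pos: [0.4587, 0.0982, 0.0786]
orientation: [-0.002, 0.357, 0.934, -0.001]
wrist_force: [-0.6, 0.6, -0.6]
finger_gap: 0.0002
grip_force: 0.0
```

View pics/m1.png

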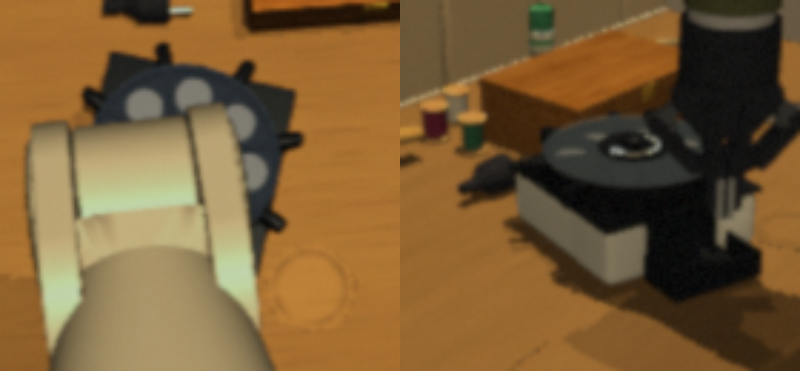

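The right half shows the shut fingertips at about (725,240), clear of the lobes and above the tray. Next I enter and push the front-left lobe slowly.

```bash
python3 -m jog '[0.157,-0.045,-0.02,0,0,0,-1,0.157,-0.045,-0.02,0,0,0,-1,0.178,0.01,-0.02,0,0,0,-1,0.196,0.047,-0.02,0,0,0,-1,0.219,0.081,-0.02,0,0,0,-1,0.244,0.114,-0.02,0,0,0,-1]'
python3 -m jog '[0.027,0.03,0,0,0,0,-1,0.058,0.058,0,0,0,0,-1]'
python3 -m jog '[0.032,0.025,0,0,0,0,-1,0.06,0.043,0,0,0,0,-1,0.06,0.043,0,0,0,0,-1]'
python3 - <<'E'
from h import *
a,_=snap('top','t2.png');b,_=snap('scene','s2.png')
m=np.hstack([cv2.resize(a[145:275,225:365],(400,371)),cv2.resize(b[150:290,200:340],(400,371))]);cv2.imwrite('pics/m2.png',m[:,:,::-1])
E
```

```text
clock: 2.37
tcp_pos: [0.5095, 0.1207, 0.0767]
orientation: [0.001, 0.358, 0.934, -0.0]
wrist_force: [-0.5, -3.5, 1.6]
finger_gap: 0.0002
grip_force: 1.4
clock: 2.53
tcp_pos: [0.521, 0.1328, 0.0761]
orientation: [0.0, 0.357, 0.934, -0.0]
wrist_force: [-1.1, -1.9, 0.2]
finger_gap: 0.0003
grip_force: 1.1
clock: 2.78
tcp_pos: [0.5347, 0.1418, 0.0755]
orientation: [0.001, 0.357, 0.934, 0.001]
wrist_force: [0.4, 0.2, 0.6]
finger_gap: 0.0
grip_force: 0.0
```

View pics/m2.png

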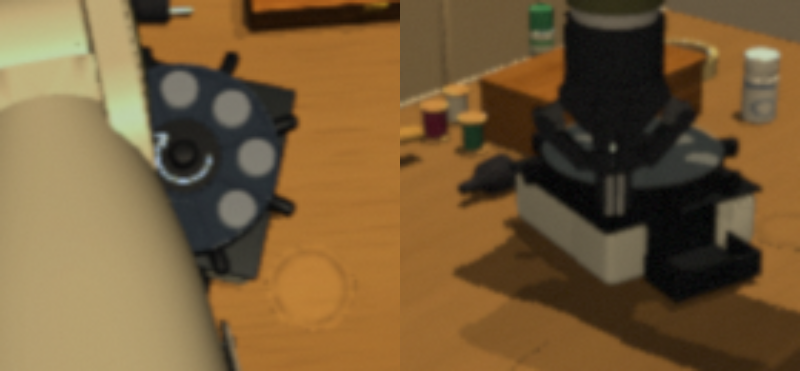

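The wheel has turned about 33° and is moving past half-way. I back out radially and check.

```bash
python3 -m jog '[-0.1,0.17,0,0,0,0,-1,-0.1,0.17,0,0,0,0,-1,-0.1,0.17,0,0,0,0,-1]'
python3 - <<'E'
from h import *
a,_=snap('top','t3.png');b,_=snap('scene','s3.png')
m=np.hstack([cv2.resize(a[145:275,225:365],(400,371)),cv2.resize(b[150:290,200:340],(400,371))]);cv2.imwrite('pics/m3.png',m[:,:,::-1])
E
```

```text
clock: 3.13
tcp_pos: [0.5118, 0.1754, 0.0752]
orientation: [-0.001, 0.356, 0.934, -0.0]
wrist_force: [-0.4, 0.5, -0.0]
finger_gap: -0.0001
grip_force: 0.0
```

View pics/m3.png

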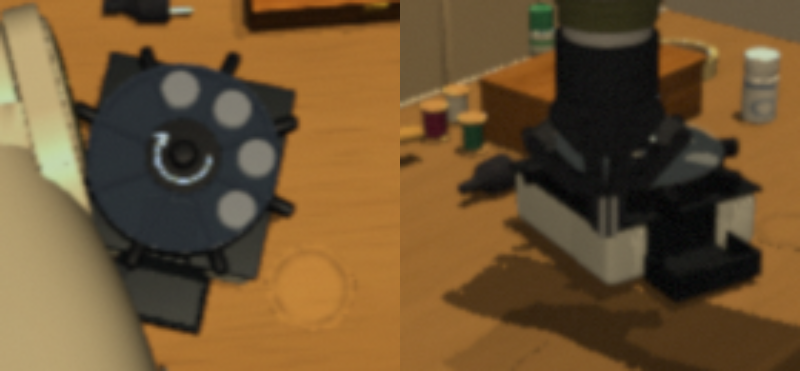

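```bash
python3 - <<'E'
from h import *
c=np.array([.5800,.0603])
def ang(uv,z=.082):
    q=ray('top',(uv[0]*.35+225-.3,uv[1]*.35+145-.3),z)[:2]-c;return round(np.degrees(np.arctan2(q[1],q[0]))%360,1),round(np.hypot(*q),4)
for uv in[(297,121),(292,210),(222,271),(131,265),(146,47),(234,54)]:print(ang(uv))
for uv in[(180,89),(232,109),(257,157),(236,210)]:print('tab',ang(uv))
for uv in[(193,107),(188,95),(237,119),(248,171)]:print('tab0',ang(uv))
E
python3 -m jog '[0,0,0,0,0,0,-1,0,0,0,0,0,0,-1,0,0,0,0,0,0,-1]'
python3 - <<'E'
from h import *
a,_=snap('top','t4.png');b=cv2.imread('pics/t3.png')[:,:,::-1];c2=cv2.imread('pics/t2.png')[:,:,::-1]
s=np.s_[150:250,285:345]
print(cv2.absdiff(a,b)[s].mean(),cv2.absdiff(b,c2)[s].mean())
E
```

```text
(np.float64(284.1), np.float64(0.0961))
(np.float64(239.8), np.float64(0.095))
(np.float64(194.1), np.float64(0.0943))
(np.float64(149.8), np.float64(0.0938))
(np.float64(13.0), np.float64(0.0967))
(np.float64(329.7), np.float64(0.0958))
tab (np.float64(357.3), np.float64(0.0572))
tab (np.float64(311.3), np.float64(0.0567))
tab (np.float64(266.9), np.float64(0.0588))
tab (np.float64(220.8), np.float64(0.0585))
tab0 (np.float64(344.2), np.float64(0.0432))
tab0 (np.float64(350.6), np.float64(0.0524))
tab0 (np.float64(302.3), np.float64(0.0542))
tab0 (np.float64(254.6), np.float64(0.0525))
clock: 3.48
tcp_pos: [0.5134, 0.1738, 0.0754]
orientation: [0.0, 0.358, 0.934, 0.0]
wrist_force: [-0.4, -0.3, -0.3]
finger_gap: 0.0001
grip_force: 0.0
0.8805555555555555 4.990611111111111
```

```bash
python3 - <<'E'
from h import *
f=lambda u,v,z:ray('top',(u/4+225-.4,v/4+145-.4),z)[:2]
D=[f(155,72,.065),f(412,128,.065),f(357,392,.065),f(95,335,.065)]
a=lambda p,q:round(np.degrees(np.arctan2(*(q-p)[::-1])),1)
print(np.mean(D,0),a(D[0],D[1]),a(D[3],D[2]),a(D[2],D[1]),a(D[3],D[0]))
T=[f(137,437,.032),f(277,467,.032)];print(a(*T),np.mean(T,0))
n=np.array([.58,.0603])-np.mean(T,0);print(np.degrees(np.arctan2(n[1],n[0])),np.hypot(*n))
E
```

```text
[0.57969734 0.06084323] -107.4 -107.0 -17.1 -16.6
-106.7 [0.45832858 0.09820817]
-17.305039599956952 0.12744004382582236
```

The wheel has stopped about 9° short of its click, so I push the same lobe a little further.

```bash
python3 -m jog '[0.09,-0.165,0,0,0,0,-1,0.09,-0.165,0,0,0,0,-1,0.12,-0.15,0,0,0,0,-1,0.148,-0.135,0,0,0,0,-1,0.168,-0.127,0,0,0,0,-1,0.188,-0.12,0,0,0,0,-1]'
python3 -m jog '[0.012,0.004,0,0,0,0,-1,0.024,0.007,0,0,0,0,-1,0.024,0.007,0,0,0,0,-1]'
cat >> h.py <<'E'
def wheel(f):
    a,_=snap('top',f);c=np.array([.58,.0603]);g=cv2.cvtColor(a,cv2.COLOR_RGB2HSV)
    m=((g[:,:,1]<60)&(g[:,:,2]>95)).astype(np.uint8);n,_,st,ce=cv2.connectedComponentsWithStats(m)
    for s,x in zip(st[1:],ce[1:]):
        q=ray('top',x,.08)[:2]-c
        if .04<np.hypot(*q)<.13 and s[4]>25:print('blob',s[4],np.degrees(np.arctan2(q[1],q[0])).round(1)%360,np.hypot(*q).round(4),x.round(0))
E
python3 - <<'E'
from h import *
wheel('t5.png')
R=eyes.read_camera
def st(f):
    eyes.read_camera=lambda n:(cv2.imread('pics/'+f)[:,:,::-1].copy(),0); print(f);wheel('x.png')
for f in('top0.png','t3.png','t4.png'):st(f)
E
```

```text
clock: 4.03
tcp_pos: [0.551, 0.1513, 0.0753]
orientation: [-0.0, 0.357, 0.934, 0.0]
wrist_force: [-0.2, 0.2, 0.5]
finger_gap: -0.0001
grip_force: 0.0
clock: 4.28
tcp_pos: [0.5552, 0.1524, 0.0752]
orientation: [-0.0, 0.357, 0.934, -0.0]
wrist_force: [-1.4, 0.9, 1.2]
finger_gap: 0.0004
grip_force: 0.8
blob 77 38.1 0.0976 [260. 170.]
blob 120 347.6 0.0584 [292. 176.]
blob 122 302.2 0.0575 [309. 186.]
blob 124 257.0 0.0585 [314. 204.]
blob 125 212.2 0.0579 [304. 221.]
top0.png
blob 124 345.8 0.0524 [292. 178.]
blob 128 30.8 0.0528 [275. 182.]
blob 127 300.2 0.0522 [307. 188.]
blob 132 254.3 0.0529 [312. 205.]
t3.png
blob 118 357.3 0.0583 [288. 176.]
blob 126 312.0 0.0577 [306. 183.]
blob 126 266.7 0.0585 [314. 200.]
blob 89 87.1 0.0992 [245. 202.]
blob 125 221.8 0.058 [307. 218.]
t4.png
blob 118 357.3 0.0583 [288. 176.]
blob 126 312.0 0.0577 [306. 183.]
blob 126 266.7 0.0585 [314. 200.]
blob 81 86.0 0.0962 [246. 201.]
blob 125 221.8 0.058 [307. 218.]
```

The wheel is now in its first click (about 45° in all). Now the second click: I retreat, go round, and push the full arc.

```bash
python3 -m jog '[-0.05,0.19,0,0,0,0,-1,-0.33,0.07,0,0,0,0,-1,-0.33,0.07,0,0,0,0,-1,-0.48,-0.27,0,0,0,0,-1,-0.48,-0.27,0,0,0,0,-1,-0.48,-0.27,0,0,0,0,-1]'
python3 -m jog '[0.157,-0.045,0,0,0,0,-1,0.157,-0.045,0,0,0,0,-1,0.178,0.01,0,0,0,0,-1,0.196,0.047,0,0,0,0,-1,0.219,0.081,0,0,0,0,-1,0.244,0.114,0,0,0,0,-1,0.271,0.144,0,0,0,0,-1,0.302,0.172,0,0,0,0,-1,0.334,0.197,0,0,0,0,-1,0.362,0.215,0,0,0,0,-1]'
python3 - <<'E'
from h import *
wheel('t6.png');print(env.get_state()['wrist_force'])
E
```

```text
clock: 4.83
tcp_pos: [0.4558, 0.0947, 0.0749]
orientation: [-0.001, 0.359, 0.933, -0.001]
wrist_force: [-0.4, -0.3, 0.4]
finger_gap: -0.0001
grip_force: 0.0
clock: 5.67
tcp_pos: [0.5324, 0.1423, 0.0753]
orientation: [-0.0, 0.357, 0.934, 0.0]
wrist_force: [-0.9, -0.7, -0.3]
finger_gap: 0.0
grip_force: 0.5
blob 121 315.7 0.058 [305. 181.]
blob 81 49.6 0.0553 [269. 187.]
blob 126 270.2 0.0577 [314. 198.]
blob 124 225.5 0.0583 [309. 217.]
blob 93 182.5 0.0569 [292. 225.]
[1.9942904  0.71034257 0.46149514]
```

```bash
python3 -m jog '[0.027,0.012,0,0,0,0,-1,0.053,0.022,0,0,0,0,-1,0.073,0.03,0,0,0,0,-1,0.093,0.037,0,0,0,0,-1,0.106,0.041,0,0,0,0,-1,0.119,0.045,0,0,0,0,-1,0.119,0.045,0,0,0,0,-1]'
python3 - <<'E'
from h import *
wheel('t7.png');b,_=snap('scene','s7.png')
a=cv2.imread('pics/t7.png')[:,:,::-1]
m=np.hstack([cv2.resize(a[145:275,225:365],(400,371)),cv2.resize(b[150:290,200:340],(400,371))]);cv2.imwrite('pics/m7.png',m[:,:,::-1])
E
```

```text
clock: 6.3
tcp_pos: [0.5552, 0.1495, 0.0751]
orientation: [-0.001, 0.358, 0.934, -0.001]
wrist_force: [-2.3, -1.8, 1.7]
finger_gap: -0.0
grip_force: 1.3
blob 80 35.7 0.0948 [262. 170.]
blob 121 301.6 0.0584 [309. 186.]
blob 123 256.2 0.0576 [314. 204.]
blob 124 211.3 0.0583 [304. 221.]
```

View pics/m7.png

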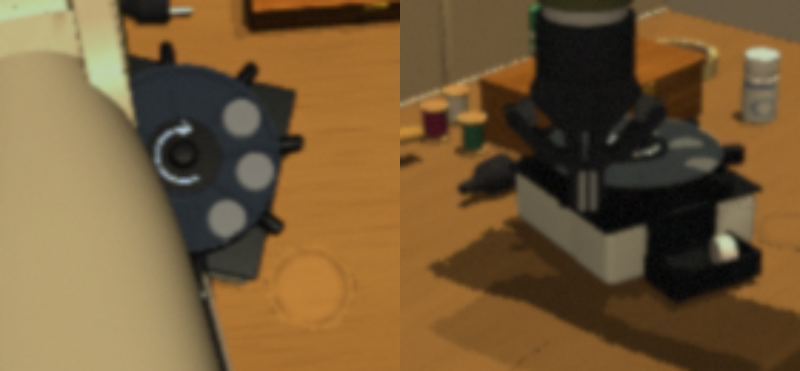

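Tablet 1 lies in the tray (right half, about (725,248)); the other three are still in the wheel, which sits near its click. Now the third click.

```bash
python3 -m jog '[-0.05,0.19,0,0,0,0,-1,-0.33,0.085,0,0,0,0,-1,-0.33,0.085,0,0,0,0,-1,-0.48,-0.25,0,0,0,0,-1,-0.48,-0.25,0,0,0,0,-1,-0.48,-0.25,0,0,0,0,-1]'
python3 -m jog '[0.157,-0.045,0,0,0,0,-1,0.157,-0.045,0,0,0,0,-1,0.178,0.01,0,0,0,0,-1,0.196,0.047,0,0,0,0,-1,0.219,0.081,0,0,0,0,-1,0.244,0.114,0,0,0,0,-1,0.271,0.144,0,0,0,0,-1,0.302,0.172,0,0,0,0,-1,0.334,0.197,0,0,0,0,-1,0.362,0.215,0,0,0,0,-1]'
python3 -m jog '[0.027,0.012,0,0,0,0,-1,0.053,0.022,0,0,0,0,-1,0.073,0.03,0,0,0,0,-1,0.093,0.037,0,0,0,0,-1,0.106,0.041,0,0,0,0,-1,0.119,0.045,0,0,0,0,-1,0.119,0.045,0,0,0,0,-1]'
python3 - <<'E'
from h import *
wheel('t8.png')
E
```

```text
clock: 6.9
tcp_pos: [0.4566, 0.097, 0.0751]
orientation: [-0.001, 0.359, 0.933, -0.001]
wrist_force: [-0.6, 0.9, -0.8]
finger_gap: 0.0004
grip_force: 0.0
clock: 7.73
tcp_pos: [0.5327, 0.1442, 0.0753]
orientation: [-0.0, 0.357, 0.934, 0.001]
wrist_force: [-0.0, 0.1, 0.2]
finger_gap: -0.0
grip_force: 0.4
clock: 8.32
tcp_pos: [0.5555, 0.1519, 0.0751]
orientation: [-0.001, 0.358, 0.934, -0.0]
wrist_force: [-1.5, 0.5, 0.9]
finger_gap: -0.0003
grip_force: 0.9
blob 80 37.0 0.0974 [260. 170.]
blob 124 256.6 0.0584 [314. 204.]
blob 126 211.8 0.0579 [304. 221.]
```

Second tablet has left the wheel. I retreat well clear to the left and check.

```bash
python3 -m jog '[-0.05,0.19,0,0,0,0,-1,-0.15,0.36,0.2,0,0,0,-1,-0.2,0.5,0.4,0,0,0,-1,-0.4,0.8,0.5,0,0,0,-1,-0.4,0.8,0.5,0,0,0,-1,-0.4,0.8,0.5,0,0,0,-1,-0.4,0.8,0.5,0,0,0,-1,-0.4,0.8,0.5,0,0,0,-1]'
python3 -m jog '[-0.4,0.7,0,0,0,0,-1,-0.4,0.7,0,0,0,0,-1,-0.4,0.7,0,0,0,0,-1,-0.4,0.7,0,0,0,0,-1,-0.4,0.7,0,0,0,0,-1,-0.4,0.7,0,0,0,0,-1]'
python3 - <<'E'
from h import *
wheel('t9.png');b,_=snap('scene','s9.png')
a=cv2.imread('pics/t9.png')[:,:,::-1]
m=np.hstack([cv2.resize(a[145:275,225:365],(430,400)),cv2.resize(b[150:290,200:340],(370,400))]);cv2.imwrite('pics/m9.png',m[:,:,::-1])
E
```

```text
clock: 9.03
tcp_pos: [0.4759, 0.3121, 0.1755]
orientation: [0.001, 0.357, 0.934, 0.0]
wrist_force: [0.7, -0.1, -0.4]
finger_gap: 0.0002
grip_force: 0.0
clock: 9.53
tcp_pos: [0.3955, 0.4518, 0.1738]
orientation: [-0.0, 0.357, 0.934, -0.001]
wrist_force: [0.3, -1.4, 0.4]
finger_gap: 0.0002
grip_force: 0.0
blob 133 256.6 0.0581 [314. 204.]
blob 134 211.5 0.058 [304. 221.]
blob 210 168.6 0.1057 [283. 247.]
```

View pics/m9.png

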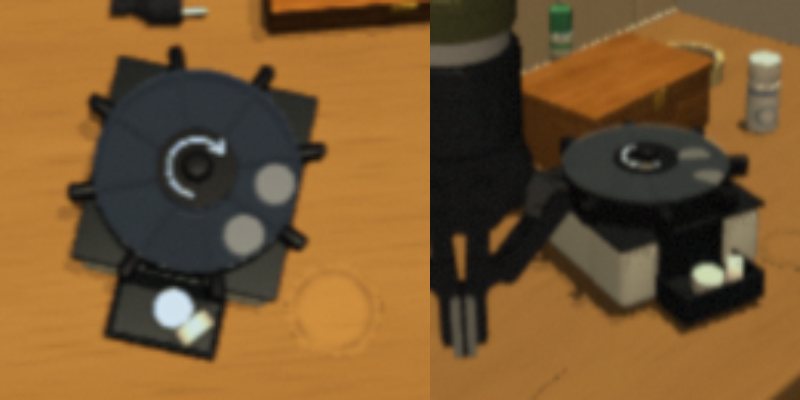

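Both tablets are in the tray, at (172,308) and (195,327) in the left half, and tablets 3 and 4 are in the wheel. Next I check the wheel angle and that everything is still.

```bash
python3 - <<'E'
from h import *
W=np.array([ray('top',(u/3.071+225-.4,v/3.077+145-.4),.082)[:2] for u,v in[(325,150),(305,243),(178,48),(265,68),(92,98),(70,193)]])-[.58,.0603]
a=np.arctan2(W[:,1],W[:,0]);print(np.degrees(a)%45,'ref 5.35')
for _ in range(8):eyes.read_camera('top')
a=snap('top','t10.png')[0];p=cv2.imread('pics/t9.png')[:,:,::-1];q=cv2.imread('pics/top0.png')[:,:,::-1]
print(cv2.absdiff(a,p)[150:270,235:340].mean(),[cv2.absdiff(a,q)[s].mean().round(2) for s in(np.s_[195:232,125:160],np.s_[248:285,135:158],np.s_[245:272,402:435],np.s_[148:178,398:428])])
E
```

```text
[5.07255752 6.30535498 3.61902948 7.37064557 4.69510899 5.2663499 ] ref 5.35
0.8516402116402116 [np.float64(2.8), np.float64(35.39), np.float64(3.33), np.float64(3.42)]
```

```bash
python3 -c "
from workcell import env
print(env.hand_in())"
```

```text
the job is handed in; nothing more can be done
None
```

I turned the wheel three clicks, so exactly two tablets dropped into the tray and the other two are still in the wheel; the wheel rests in its click, the arm is clear, and I handed the job in at about 10 s (no verdict was returned; the arm hid the peg in my last check, and the other three bystanders looked unmoved).

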